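# Show three sides of a medicine carton to the till scanner

## Robot

A 6-joint arm with a two-finger parallel gripper is mounted at the origin on a cart in front of the work surface, level with it; the furniture and walls round the work are solid. World frame = base frame: x ahead of the robot, y to its left, z up, the work surface at z = 0. Lengths are in m, angles in rad, forces in N, time in s.
With the tool pointing down it reaches from about 0.4 to 0.825 m from the base axis. Payload 7 kg.
Tool frame: the origin (TCP) lies at the very end of the fingers, on their centre line; the grasp point (between the pads) lies 19 mm behind it; z points along the fingers, y is the line along which they close (so a half turn about z gives the same grasp; the last joint's range is limited). The gripper opens to 85 mm and grips with 20 to 120 N. Pads are 22 mm wide; open, the fingers measure 114 mm over their backs; the gripper's body (76 mm by 85 mm) begins 54 mm behind the grasp point. The pads swing forward as they close: fully open they stand 13 mm farther back than shut.
Start: joints at [1.496, 0.359, 0.012, 0, -1.224, -0.288], TCP at [0.24, 0.631, 0.231] pointing down, gripper open.
Joint ranges: [-3.07, 3.07], [-1.43, 2.12], [-1.02, 1.25], [-3.03, 1.67], [-3.05, -0], [-3.03, 3.03]. Speed limits (rad/s): [2.39, 2.39, 3.01, 3.14, 3.14, 3.14].

## Interface

Orientations are given as a unit quaternion [w, x, y, z].
In Python, from workcell import r, optics gives the robot as it stands.
- The arm moves only by the tool carry_out, never from a script. Its argument "motion" is a list of rows, each a list of 5 numbers: the shift along the tool's x, y, z in cm, then the turn about the tool's z in degrees, then the closure, from 0 (fully open) to 1 (shut). In form: [[tx, ty, tz, roll, claw], ...]. A call has 1 to 8 rows; each row shifts and turns the commanded pose from where the row before left it, along the tool's axes as they then stand; what a row does not reach is not made up. A row lasts 1/8 s, in which the tool goes at most 62.5 mm and 10.7 degrees, less where a joint would pass 70% of its speed; a pose out of reach is approached as far as the arm can. A call is refused whole if a number of a shift passes 6.25 or a number of a turn 10.7, either way. A call with a gripper value outside its range is refused whole. The fingers move at their own pace and stop on an object; "grip_force" is the grip in N (left out, the last holds). Time passes only in rows, so rows that do not move let the fingers close. It gives the time, the measured TCP pose, the force, the opening and the grip force at its end, in the units of the state.
- r.observe(): the state, without advancing time (a new reading comes with each control period).
- optics.grab_frame(name): name is "scene" or "top" or "wrist"; returns a dict with "pixels" (480x640x3 uint8, red, green, blue), "range_z" (480x640 float32, m along the optical axis (not along the pixel's ray), 0 where there is no reading), "fovy" (degrees; the focal length in pixels is half the picture's height over the tangent of half this angle, whatever the lens; pixels are square), "cx", "cy" (the principal point, pixels), "k1" (the pictures are not rectified: a ray, as slopes to the right and down, at radius r is drawn at 1 + k1 r^2 times it, then the intrinsics apply), "rvec" (rotation vector, rad) and "tvec" (3), from world to camera coordinates, as OpenCV has them; the wrist camera has in their place "hand_eye" (4x4, takes a point from camera to tool coordinates, whose origin is the TCP and whose axes are the flange's). Camera axes: x right, y down, z forward; pixel columns grow to the right and rows downward; lengths in m; the calibration is good to about 2 mm. A picture is of the moment at which its call begins: read the wrist's pose just before it.
- r.job_done(): hands the job in; it is judged then, once.
The state is a dict: "t": time; "joint_positions": joint angles; "dq": joint speeds; "tau": joint torques, N m; "eef_pos": TCP position; "eef_rot": TCP orientation; "contact_force": force on the tool from outside, world axes, zero at the start; "wrist_torque": the same for the moment, N m; "grip_width": opening from 0.0 (shut) to 1.0 (fully open); "finger_force": force on a finger pad.
Only numpy, scipy, OpenCV 4.12 (cv2) and the standard library are available. Lean on these libraries where they do the work, as an engineer would, in place of code of your own. Each camera call takes 0.05 s, during which the arm holds its last target. There are 200 camera calls.

## Task

Pick up the tallest of the three standing medicine cartons and, holding it upright in front of the window of the scanner on the stand, show it three of its sides in turn, each for about a second: first the broad side that faces away from the robot at the start, then the narrow side that comes round to the window when the carton is turned a quarter turn clockwise (seen from above), then, after another such quarter turn, the other broad side. Each side is to be square to the window (within ten degrees or so), centred on it in height and sideways, and about 6 cm away, without the carton touching the scanner or its stand. Then set the carton down upright inside the shallow grey tray, without dropping it, and let go; leave the other two cartons, the brown bottle and the stapler where they are.

Things in the scene. Friction and masses are not known exactly. Their poses are not given: they have to be found in the camera images.
- tall_carton: Tallest of three standing cartons: rigid white box with blue and red print, 120 mm tall, 62 wide, 36 thick, about 80 g. Opposite sides look alike: tell them by where they face at the start. Own y is up; own z runs along the thickness, at the start away from the robot (world +x within 25 degrees); own x along the width. Origin: centre of the broad side facing the robot at the start, 60 mm above the foot.
- carton_centre (a point): Centre of the tall carton (60 mm above its foot, 60 mm below its top). Axes as tall_carton. Grip across the 36 mm thickness, finger tips at most about 45 mm below the carton's top, so that they stay above the scanner's window.
- side_1 (a point): Centre of the broad side to be shown first (faces away from the robot at the start), 18 mm from the carton's centre along its own +z. Axes as tall_carton.
- side_2 (a point): Centre of the narrow side to be shown second (at the start on the robot's left, towards world +y), 31 mm from the carton's centre along its own +x. Axes as tall_carton.
- side_3 (a point): Centre of the other broad side, shown third (faces the robot at the start), 18 mm from the carton's centre along its own -z. Axes as tall_carton.
- side_4 (a point): Centre of the other narrow side, which need not be shown, 31 mm from the carton's centre along its own -x. Axes as tall_carton.
- window (a point): Centre of the black window (about 55 x 20 mm) in the front end of the off-white hand scanner clamped level in the stand; 125 mm above the worktop, looking roughly towards the robot. Its x axis points back into the scanner (60 mm in front of the window is x = -60 mm), z up, y level. The head behind it is 64 mm wide and 34 mm high (top 142 mm above the worktop).
- scanner_stand: The fixed stand with the scanner: round dark base of 112 mm diameter, post, clamp round the handle of the 194 mm long scanner, whose window lies 95 mm in front of the post. Origin at the middle of the base's underside on the worktop; axes as window.
- tray: Shallow square grey plastic tray, fixed to the worktop on the robot's right, 160 x 160 mm outside, 150 x 150 mm inside, walls 5 mm thick, rim 28 mm above the worktop. Origin at the centre of its underside; x and y along its edges, z up.
- tray_floor (a point): Centre of the tray's inner floor, 5 mm above the worktop. Axes as tray.
- carton_mid: Bystander: white and green carton standing on end, 98 mm tall, 56 mm wide, 24 mm thick. Origin at the centre of its broad side towards the robot. Leave it standing.
- carton_small: Bystander: white and pink carton standing on end, 88 mm tall, 53 mm wide, 26 mm thick. Origin at the centre of its broad side towards the robot. Leave it standing.
- brown_bottle: Bystander: brown pill bottle with a white cap, 44 mm diameter, 100 mm tall, standing behind the tray. Origin at the centre of its underside.
- stapler: Bystander: red desk stapler, 135 x 34 x 50 mm, lying left of the scanner's stand towards the back. Origin at the centre of its underside.
Things that resemble listed ones, but are neither listed nor needed, are in the scene too. What is shaped like the tall_carton but orange is not meant.

How it is judged:
On the way, in this order (a step that is already met when the one before it is completed fails the run):
1. the broad side that faced away from the robot at the start is shown to the scanner (x of side_1 in the frame of window between -0.095 and -0.025 m and x of side_3 in the frame of window below -0.06 m and y of side_1 in the frame of window between -0.03 and 0.03 m and z of side_1 in the frame of window between -0.03 and 0.03 m and angle between the z axis of tall_carton and the x axis of window, either way round below 0.26 rad and angle between tall_carton's own y axis and vertical below 0.26 rad), for 0.6 s.
2. the narrow side that comes next, a quarter turn clockwise from above, is shown (x of side_2 in the frame of window between -0.095 and -0.025 m and x of side_4 in the frame of window below -0.06 m and y of side_2 in the frame of window between -0.03 and 0.03 m and z of side_2 in the frame of window between -0.03 and 0.03 m and angle between the x axis of tall_carton and the x axis of window, either way round below 0.26 rad and angle between tall_carton's own y axis and vertical below 0.26 rad), for 0.6 s.
3. the other broad side is shown (x of side_3 in the frame of window between -0.095 and -0.025 m and x of side_1 in the frame of window below -0.06 m and y of side_3 in the frame of window between -0.03 and 0.03 m and z of side_3 in the frame of window between -0.03 and 0.03 m and angle between the z axis of tall_carton and the x axis of window, either way round below 0.26 rad and angle between tall_carton's own y axis and vertical below 0.26 rad), for 0.6 s.
At the end, for the whole second after the job is handed in: The tall carton stands upright (within 0.1 rad) on the floor inside the tray, its centre within 60 mm of the tray's middle along both edges and 55 to 65 mm above the tray's floor, at rest and released (x of carton_centre in the frame of tray_floor between -0.06 and 0.06 m and y of carton_centre in the frame of tray_floor between -0.06 and 0.06 m and z of carton_centre in the frame of tray_floor between 0.055 and 0.065 m and angle between tall_carton's own y axis and vertical below 0.1 rad and linear speed of tall_carton below 0.02 m/s and contact force between the fingers and tall_carton below 0.05 N); the robot touches nothing.
It fails at once if the carton knocks against the scanner or its stand (contact force between tall_carton and scanner_stand above 1 N).
It fails at once if the carton is dropped (moves faster than 0.6 m/s while not held, a fall of about 20 mm) (linear speed of tall_carton above 0.6 m/s and contact force between the fingers and tall_carton below 0.05 N).
It fails at once if another carton, the brown bottle or the stapler is moved by more than 30 mm (distance of any of carton_mid, carton_small, brown_bottle, stapler from where it was at the start of the episode above 0.03 m).
It also fails if it takes over 58 s, if anything falls off the work surface, if the arm or the gripper's body presses on something with over 40 N, if the wrist force passes 120 N, or if a joint passes its speed limit or range.

## Working session

There is one attempt and no reset: what is moved stays moved. The work goes in short steps, Python scripts to look and compute and a tool call to move; the robot and the scene stay as the last step left them, time stands still between calls to the robot, and variables do not carry over. Pictures are saved under pics/ and viewed, at most 10 in all, crops included, and the job is handed in when it is done.

Besides the shell and the picture viewer there is one more tool, called after "Call:" as a command line: name --pt "numbers of a row" for each row, then --argument value for the rest. carry_out: Moves the arm, as the interface text tells. Its arguments: {"type":"object","properties":{"motion":{"type":"array","items":{"type":"array","items":{"type":"number"}}},"grip_force":{"type":"number"}},"required":["motion"]}

```bash
ls; mkdir -p pics; cat > h.py <<'E'
import numpy as np, cv2, pickle
from scipy.spatial.transform import Rotation as R
def K(f):
    F=240/np.tan(np.radians(f["fovy"])/2); return F
def rays(f,u,v):
    F=K(f); x=(np.asarray(u,float)-f["cx"])/F; y=(np.asarray(v,float)-f["cy"])/F
    a,b=x.copy(),y.copy()
    for _ in range(20):
        s=1+f["k1"]*(a*a+b*b); a=x/s; b=y/s
    return a,b
def cloud(f):
    v,u=np.mgrid[0:480,0:640]; a,b=rays(f,u,v); z=f["range_z"]
    P=np.stack([a*z,b*z,z],-1)
    if "rvec" in f:
        M=R.from_rotvec(np.ravel(f["rvec"])).as_matrix(); P=(P-np.ravel(f["tvec"]))@M
    else:
        H=np.array(f["hand_eye"]); P=P@H[:3,:3].T+H[:3,3]
        q=f["rot"]; P=R.from_quat([q[1],q[2],q[3],q[0]]).apply(P.reshape(-1,3)).reshape(P.shape)+f["pos"]
    P[z==0]=np.nan
    return P
def grab(n):
    from workcell import r,optics
    s=r.observe(); f=dict(optics.grab_frame(n)); f["pos"]=np.array(s["eef_pos"]); f["rot"]=s["eef_rot"]; return f
E
python3 - <<'E'
from h import *
from workcell import r
print(r.observe())
for n in ["scene","top"]:
    f=grab(n); pickle.dump(f,open(n+".pkl","wb")); cv2.imwrite(f"pics/{n}0.png",f["pixels"][:,:,::-1]); print({k:v for k,v in f.items() if k not in("pixels","range_z")})
E
```

```text
pics
{'t': 0.0, 'joint_positions': array([ 1.49609331e+00,  3.59407500e-01,  1.10045684e-02, -3.79192596e-04,
       -1.22414704e+00, -2.88092060e-01]), 'dq': array([-0.00088414,  0.00084859,  0.00018149,  0.00020451, -0.00027168,
       -0.002422  ]), 'tau': array([-9.73136121e-04, -5.83319235e+01,  2.93431145e+01,  6.93680137e+00,
       -5.74969657e-03,  2.74347371e-06]), 'eef_pos': array([0.23939495, 0.63055331, 0.23032153]), 'eef_rot': array([ 8.90817383e-04,  9.83580487e-01, -1.80467795e-01, -8.38737090e-05]), 'contact_force': array([ 0.3261524 , -0.28516427, -0.69024275]), 'wrist_torque': array([ 0.01056114, -0.02807938, -0.02516119]), 'finger_force': 0.0, 'grip_width': 1.0015960243098883}
{'fovy': 56.47682807965974, 'cx': 325.0970099732842, 'cy': 241.289332995194, 'k1': -0.02973318447885407, 'rvec': array([ 0.61176579,  2.76005712, -1.00963023]), 'tvec': array([ 0.51639547, -0.14828444,  1.20472207]), 'pos': array([0.23939495, 0.63055331, 0.23032153]), 'rot': array([ 8.90817383e-04,  9.83580487e-01, -1.80467795e-01, -8.38737090e-05])}
{'fovy': 56.371859694360154, 'cx': 309.5915900113185, 'cy': 243.94995024573487, 'k1': -0.04084396379745435, 'rvec': array([ 2.14001184, -2.12080089,  0.16267008]), 'tvec': array([0.02961697, 0.56046181, 1.2631343 ]), 'pos': array([0.23939982, 0.63063316, 0.23037029]), 'rot': array([ 8.08705487e-04,  9.83582986e-01, -1.80454564e-01, -7.53255663e-05])}
```

View pics/scene0.png

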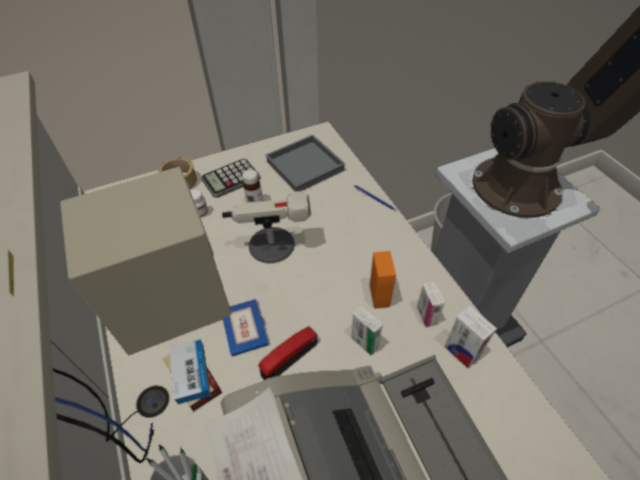

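View pics/top0.png

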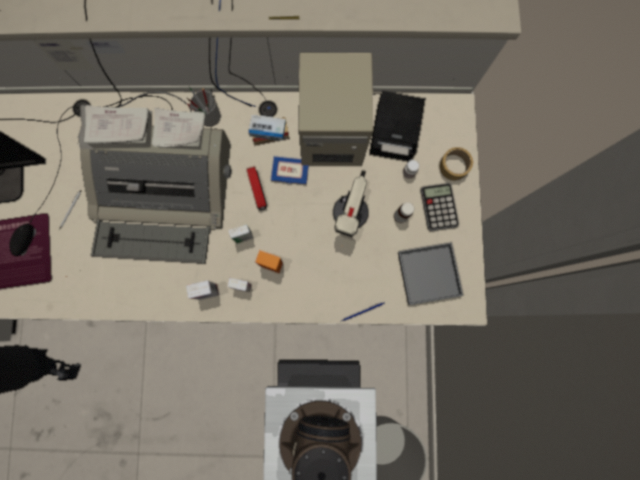

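The scene picture shows the candidates. At scene (468,336) / top (202,290) is a white carton with blue and red print. The small pink one is at (430,304) / (238,285), the green one at (366,329) / (241,233), and the orange decoy at (382,279) / (269,262). The white, blue and red one fits. The scanner window end is at scene (299,207) / top (346,228), and the tray is at scene (305,162) / top (430,273). I'll measure these and make a crop.

```bash
python3 - <<'E'
from h import *
fs={n:pickle.load(open(n+".pkl","rb")) for n in["scene","top"]}
C={n:cloud(f) for n,f in fs.items()}
P=np.concatenate([c.reshape(-1,3) for c in C.values()]); src=np.concatenate([np.full(480*640,i) for i in range(2)])
for n,(u,v) in [("scene",(468,325)),("top",(202,287)),("top",(346,228)),("top",(430,273)),("top",(238,283)),("top",(241,232)),("top",(269,258)),("top",(405,211)),("top",(257,188)),("scene",(299,207)),("scene",(305,162))]:
    print(n,u,v,np.nanmedian(C[n][v-1:v+2,u-1:u+2].reshape(-1,3),0).round(4))
def box(name,c,rad,z0,z1):
    for i in range(2):
        m=(src==i)&(np.hypot(P[:,0]-c[0],P[:,1]-c[1])<rad)&(P[:,2]>z0)&(P[:,2]<z1)
        q=P[m]; 
        if len(q)<8: print(name,i,len(q)); continue
        rr=cv2.minAreaRect(q[:,:2].astype(np.float32)*1000); print(name,i,len(q),"z95",np.percentile(q[:,2],[5,50,95]).round(4),"rect",np.round(rr[0],1),np.round(rr[1],1),round(rr[2],1))
t=np.nanmedian(C["top"][286:289,201:204].reshape(-1,3),0)
box("tall top",t,.07,.11,.13); box("tall body",t,.07,.02,.13)
w=np.nanmedian(C["top"][227:230,345:348].reshape(-1,3),0)
box("head",w,.045,.10,.16)
y=np.nanmedian(C["top"][272:275,429:432].reshape(-1,3),0)
box("tray rim",y,.14,.02,.04);box("floor",y,.05,-.01,.02)
img=fs["scene"]["pixels"][:,:,::-1]
a=cv2.resize(img[240:380,340:510],None,fx=4.4,fy=4.2,interpolation=cv2.INTER_CUBIC)
cv2.imwrite("pics/crop1.png",a)
E
```

```text
scene 468 325 [0.44   0.3357 0.1202]
top 202 287 [0.4266 0.3261 0.1193]
top 346 228 [ 0.5886 -0.0652  0.1429]
top 430 273 [ 0.4819 -0.325   0.0065]
top 238 283 [0.4411 0.2337 0.0864]
top 241 232 [0.584  0.2283 0.0968]
top 269 258 [0.5083 0.1451 0.1183]
top 405 211 [ 0.648  -0.2358  0.0994]
top 257 188 [0.7275 0.194  0.0454]
scene 299 207 [ 0.6086 -0.0437  0.1435]
scene 305 162 [ 0.4791 -0.3323  0.0053]
tall top 0 729 z95 [0.1128 0.1207 0.1229] rect [423.9 337.4] [39.5 62.9] 14.9
tall top 1 302 z95 [0.1147 0.1192 0.1227] rect [422.5 336.9] [36.7 60.2] 13.8
tall body 0 1852 z95 [0.0279 0.0933 0.1223] rect [430.3 313.4] [ 39.6 112.7] 14.7
tall body 1 467 z95 [0.0374 0.1172 0.1221] rect [428.3 312.5] [ 36.9 112.2] 13.7
head 0 628 z95 [0.115  0.141  0.1443] rect [606.2 -64.3] [62.  55.9] 72.1
head 1 437 z95 [0.1222 0.1403 0.1455] rect [604.5 -66.9] [62.8 57.9] 72.9
tray rim 0 574 z95 [0.0209 0.027  0.0306] rect [ 483.4 -319.8] [164.5 169.3] 10.2
tray rim 1 487 z95 [0.0218 0.0268 0.0312] rect [ 481.5 -321.1] [163.4 162.9] 10.2
floor 0 635 z95 [0.0033 0.0059 0.0086] rect [ 480.7 -326. ] [97.2 96.5] 68.5
floor 1 859 z95 [0.001  0.0053 0.0099] rect [ 482.3 -325.5] [96.4 98.7] 0.1
```

View pics/crop1.png

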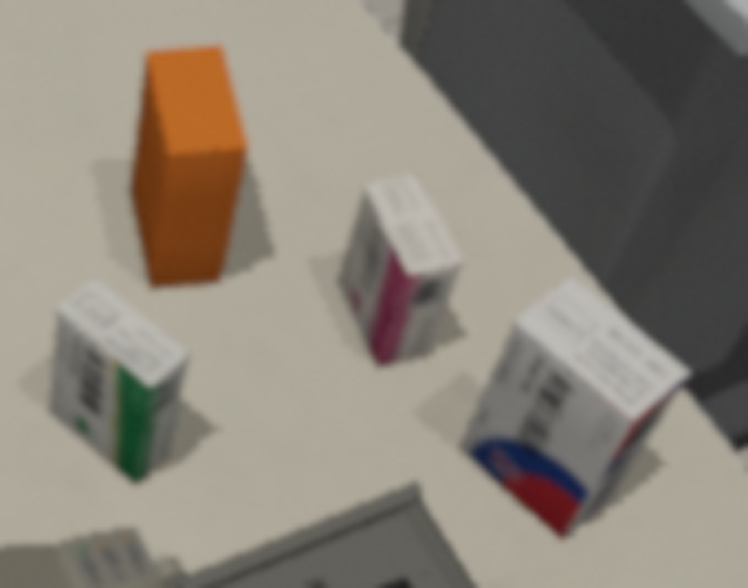

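The crop confirms it: the white, blue and red carton at scene (468,336) is the tallest white one. The other two carry green and pink bands, and the decoy is plain orange.

```bash
cat >> h.py <<'E'
def state():
    from workcell import r
    s=r.observe(); q=s["eef_rot"]; M=R.from_quat([q[1],q[2],q[3],q[0]]).as_matrix()
    return s,np.array(s["eef_pos"]),M
def go(target,yawx=None):
    s,p,M=state()
    y=np.degrees(np.arctan2(M[1,0],M[0,0]))
    print("t",round(s["t"],2),"p",p.round(4),"yawx",y.round(1),"tilt",M[:,2].round(3),"q",np.degrees(s["joint_positions"]).round(0),"w",round(s["grip_width"],3),"F",np.round(s["finger_force"],1))
    print(" shift cm (tool axes now):",(M.T@(np.array(target)-p)*100).round(2), "roll" , None if yawx is None else round((y-yawx+180)%360-180,1))
E
python3 - <<'E'
from h import *
fs={n:pickle.load(open(n+".pkl","rb")) for n in["scene","top"]}
for n,f in fs.items():
    P=cloud(f).reshape(-1,3); d=P[:,:2]-[.6055,-.0655]
    q=P[(np.hypot(*d.T)<.24)&(P[:,2]>.105)&(P[:,2]<.2)&(d[:,0]<.2)]
    q=q[(q[:,1]<.0)&(q[:,1]>-.17)&(q[:,0]<.76)]
    for th in [None]:
        h=q[np.hypot(q[:,0]-.6055,q[:,1]+.0655)>.06]
        hc=np.median(h[:,:2],0)
        c=cv2.fitLine(h[:,:2].astype(np.float32),cv2.DIST_HUBER,0,.01,.01).ravel()
        r_=cv2.minAreaRect((q[np.hypot(q[:,0]-.6055,q[:,1]+.0655)<.036+.0][:,:2]*1000).astype(np.float32))
        print(n,"handle dir",np.degrees(np.arctan2(c[1],c[0])).round(1),c[2:],r_)
    for a in (-15,-17.5,-20):
        a_=np.radians(a); e=np.array([np.cos(a_),np.sin(a_)]); s=np.array([-e[1],e[0]])
        hd=q[np.hypot(q[:,0]-.6055,q[:,1]+.0655)<.06]
        x=hd[:,:2]@e; y=hd[:,:2]@s; k=x<x.min()+.045
        yc=(np.percentile(y[k],1)+np.percentile(y[k],99))/2; xf=np.percentile(x,2)
        print(a,"len",(q[:,:2]@e).min().round(4),(q[:,:2]@e).max().round(4),"width",np.ptp(y[k]).round(4),"front centre",(xf*e+yc*s).round(4))
    b=P[(np.hypot(P[:,0]-.68,P[:,1]+.095)<.09)&(P[:,2]>.006)&(P[:,2]<.03)]
    print("base",cv2.minEnclosingCircle((b[:,:2]*1000).astype(np.float32)))
go([.423,.337,.23],104.3)
E
```

```text
scene handle dir -31.5 [ 0.71739304 -0.0903611 ] ((609.5011596679688, -65.32846069335938), (62.02256393432617, 62.8051872253418), 72.10273742675781)
-15 len 0.5737 0.7639 width 0.0619 front centre [ 0.5815 -0.0572]
-17.5 len 0.5694 0.7596 width 0.062 front centre [ 0.5814 -0.0561]
-20 len 0.5633 0.7538 width 0.0623 front centre [ 0.5819 -0.0549]
base ((670.8452758789062, -84.99424743652344), 56.55644989013672)
top handle dir -25.8 [ 0.69782615 -0.09472171] ((607.7027587890625, -68.03974151611328), (62.55622100830078, 64.90022277832031), 72.07667541503906)
-15 len 0.5715 0.7631 width 0.0632 front centre [ 0.5775 -0.0596]
-17.5 len 0.5676 0.7585 width 0.0627 front centre [ 0.5777 -0.0586]
-20 len 0.5614 0.7525 width 0.063 front centre [ 0.578  -0.0574]
base ((677.0859375, -94.66390228271484), 84.44954681396484)
t 0.1 p [0.2394 0.6307 0.2305] yawx -20.8 tilt [-0.    -0.001 -1.   ] q [ 86.  21.   1.  -0. -70. -17.] w 0.997 F 0.0
 shift cm (tool axes now): [27.59 20.94  0.08] roll -125.1
```

Call:
carry_out --pt "4.6 3.5 0 0 0" --pt "4.6 3.5 0 0 0" --pt "4.6 3.5 0 0 0" --pt "4.6 3.5 0 0 0" --pt "4.6 3.5 0 0 0" --pt "4.6 3.5 0 0 0" --pt "0 0 0 -10 0" --pt "0 0 0 0 0"

```text
t: 1.1
eef_pos: [0.4233, 0.3361, 0.2312]
eef_rot: [0.0, 0.995, -0.095, -0.0]
contact_force: [-0.7, -0.1, -0.8]
grip_width: 1.002
finger_force: 0.0
```

```bash
python3 -c "
from h import *
go([.423,.337,.23],104.3)"
```

```text
t 1.1 p [0.4233 0.3361 0.2312] yawx -10.9 tilt [-0. -0. -1.] q [ 59.   8. -16.  -0. -66.  20.] w 1.002 F 0.0
 shift cm (tool axes now): [-0.05 -0.09  0.12] roll -115.2
```

Call:
carry_out --pt "0 0 0 -10.5 0" --pt "0 0 0 -10.5 0" --pt "0 0 0 -10.5 0" --pt "0 0 0 -10.5 0" --pt "0 0 0 -10.5 0" --pt "0 0 0 -10.5 0" --pt "0 0 0 -10.5 0" --pt "0 0 0 -10.5 0"

```text
t: 2.1
eef_pos: [0.4225, 0.3375, 0.231]
eef_rot: [0.0, 0.802, 0.597, -0.0]
contact_force: [-0.3, 0.1, -0.1]
grip_width: 0.997
finger_force: 0.0
```

Call:
carry_out --pt "0 0 0 -10.5 0" --pt "0 0 0 -10.5 0" --pt "0 0 0 -10.2 0" --pt "0 0 0 0 0"

```text
t: 2.6
eef_pos: [0.4226, 0.3374, 0.231]
eef_rot: [-0.0, 0.614, 0.789, -0.0]
contact_force: [-0.1, 0.3, -1.2]
grip_width: 0.997
finger_force: 0.0
```

```bash
python3 -c "
from h import *
f=grab('wrist'); cv2.imwrite('pics/w1.png',f['pixels'][:,:,::-1])
P=cloud(f).reshape(-1,3); q=P[(np.hypot(P[:,0]-.423,P[:,1]-.337)<.06)&(P[:,2]>.11)&(P[:,2]<.13)]
print(len(q),np.median(q,0)); 
if len(q)>9: print(cv2.minAreaRect((q[:,:2]*1000).astype(np.float32)))
go([.423,.337,.08],104.3)"
```

```text
4623 [0.42375833 0.34008627 0.11995268]
((424.19598388671875, 337.89581298828125), (35.99349594116211, 62.42280578613281), 13.861052513122559)
t 2.65 p [0.4227 0.3373 0.2311] yawx 104.1 tilt [-0. -0. -1.] q [ 59.   8. -16.  -0. -66. 135.] w 1.002 F 0.0
 shift cm (tool axes now): [-0.03  0.03 15.11] roll -0.2
```

View pics/w1.png

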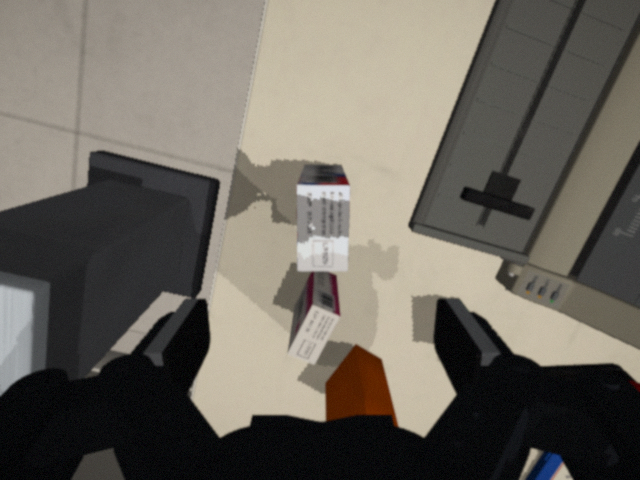

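The carton's top is centred at about (323,230), square to the fingers at (180,330) and (465,330). It measures (0.424, 0.338) at 13.9°, so I'll go down and grip.

Call:
carry_out --pt "0 0.1 4 0.2 0" --pt "0 0.1 4 0 0" --pt "0 0 4 0 0" --pt "0 0 3.1 0 0" --pt "0 0 0 0 0" --pt "0 0 0 0 1" --pt "0 0 0 0 1" --pt "0 0 0 0 1" --grip_force 40

```text
t: 3.65
eef_pos: [0.4254, 0.3379, 0.0816]
eef_rot: [-0.0, 0.614, 0.789, 0.001]
contact_force: [0.4, 0.7, 4.8]
grip_width: 0.419
finger_force: 45.7
```

Call:
carry_out --pt "0 0 0 0 1" --pt "0 0 0 0 1" --pt "0 0 0 0 1" --pt "0 0 0 0 1"

```text
t: 4.15
eef_pos: [0.4255, 0.3379, 0.0815]
eef_rot: [0.0, 0.614, 0.789, 0.001]
contact_force: [-1.9, 0.6, 5.8]
grip_width: 0.419
finger_force: 46.2
```

```bash
python3 -c "
from h import *
go([.424,.338,.23],104)"
```

```text
t 4.15 p [0.4255 0.3379 0.0815] yawx 104.2 tilt [ 0.001  0.002 -1.   ] q [ 59.  17. -27.   0. -46. 135.] w 0.419 F 46.2
 shift cm (tool axes now): [  0.07  -0.11 -14.85] roll 0.2
```

Call:
carry_out --pt "0 0 -2 0 1" --pt "0 0 -4 0 1" --pt "0 0 -5 0 1" --pt "0 0 -4 0 1" --pt "-3 -0.1 0 0 1" --pt "-5 -0.2 0 0 1" --pt "-5 -0.2 0 0 1" --pt "-5 -0.2 0 0 1"

```text
t: 5.15
eef_pos: [0.4622, 0.1595, 0.2305]
eef_rot: [-0.0, 0.614, 0.789, 0.0]
contact_force: [1.5, 0.1, -1.2]
grip_width: 0.415
finger_force: 45.5
```

Call:
carry_out --pt "-5 -0.2 0 0 1" --pt "-5 -0.2 0 0 1" --pt "-5 -0.2 0 0 1" --pt "-3 0 0 0 1" --pt "-1.9 0 0 0 1" --pt "0 0 0 8 1" --pt "0 0 0 8 1" --pt "0 0 0 8 1"

```text
t: 6.15
eef_pos: [0.5029, -0.0265, 0.2302]
eef_rot: [0.005, 0.769, 0.639, -0.002]
contact_force: [0.6, 0.3, -0.3]
grip_width: 0.414
finger_force: 45.3
```

Call:
carry_out --pt "0 0 0 7.7 1" --pt "0 0 0 0 1" --pt "0 0 0 0 1"

```text
t: 6.52
eef_pos: [0.5031, -0.0267, 0.2302]
eef_rot: [0.005, 0.808, 0.589, -0.001]
contact_force: [-0.6, 0.3, -1.4]
grip_width: 0.418
finger_force: 45.4
```

```bash
python3 -c "
from h import *
go([.5056,-.0335,.1465],72.5)
f=grab('scene'); cv2.imwrite('pics/s1.png',cv2.resize(f['pixels'][130:290,200:440,::-1],None,fx=3.3,fy=3.3))"
```

```text
t 6.53 p [ 0.5031 -0.0267  0.2302] yawx 72.2 tilt [ 0.004 -0.01  -1.   ] q [ 20.   4. -21.   1. -65. 142.] w 0.418 F 45.4
 shift cm (tool axes now): [-0.5   0.39  8.38] roll -0.3
```

View pics/s1.png

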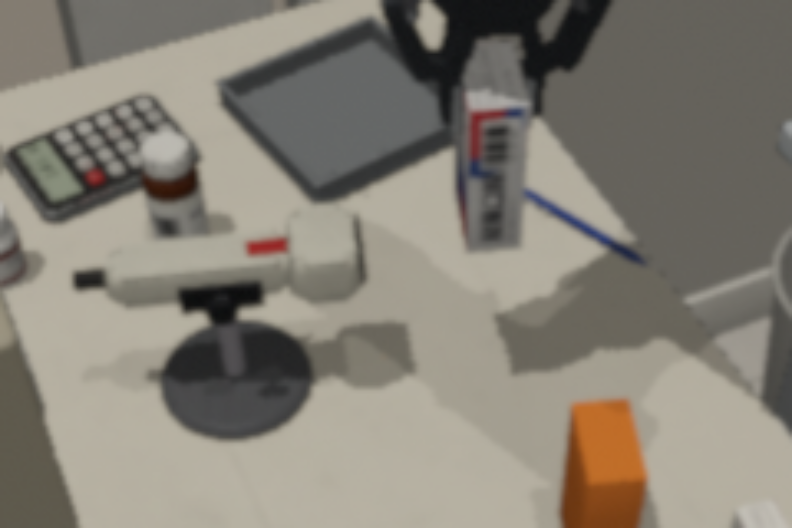

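The carton hangs upright in the fingers at (495,170) in the crop, in front of the scanner's window end at (355,250), with nothing touching. Next I'll lower it to show side 1.

Call:
carry_out --pt "-0.2 0.1 2.4 0 1" --pt "-0.2 0.2 3 0 1" --pt "-0.1 0.1 2 0 1" --pt "0 0 1 0 1" --pt "0 0 0 0 1"

```text
t: 7.2
eef_pos: [0.5056, -0.0339, 0.146]
eef_rot: [0.005, 0.809, 0.588, -0.002]
contact_force: [0.3, 0.3, -0.1]
grip_width: 0.414
finger_force: 45.5
```

```bash
python3 -c "
from h import *
go([.5056,-.0335,.1465],72.5)
f=grab('scene'); P=cloud(f).reshape(-1,3)
T=.1465+.0385
q=P[(np.hypot(P[:,0]-.5056,P[:,1]+.0335)<.07)&(P[:,2]>.05)&(P[:,2]<.12)&(P[:,0]<.57)]; print(len(q),cv2.minAreaRect((q[:,:2]*1000).astype(np.float32)),np.percentile(q[:,2],[1,99]))
cv2.imwrite('pics/s2.png',cv2.resize(f['pixels'][130:290,200:440,::-1],None,fx=3.3,fy=3.3))"
```

```text
t 7.2 p [ 0.5056 -0.0339  0.146 ] yawx 72.0 tilt [ 0.003 -0.011 -1.   ] q [ 19.   9. -28.   1. -54. 143.] w 0.414 F 45.5
 shift cm (tool axes now): [ 0.04 -0.01 -0.05] roll -0.5
323 ((519.1380004882812, -29.753585815429688), (31.690279006958008, 71.26971435546875), 12.497206687927246) [0.06612684 0.11950591]
```

View pics/s2.png

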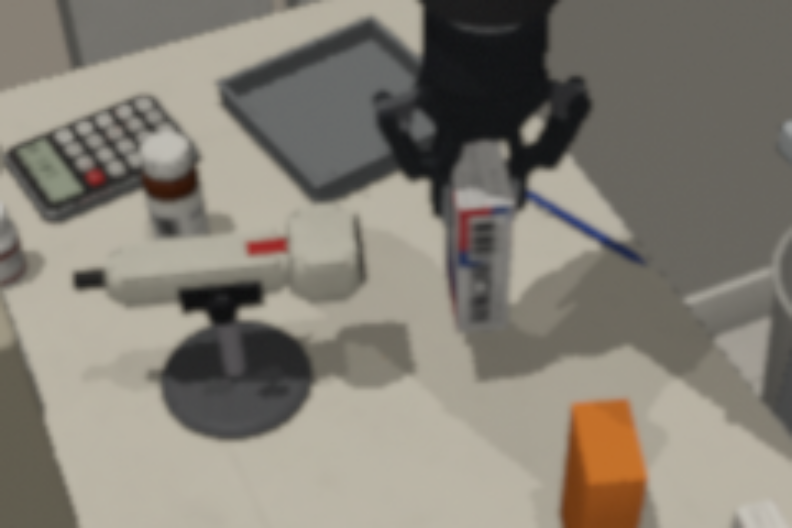

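The carton stands square in front of the window, at (485,250) in the crop, with a clear gap to the head at (355,250). I'll hold, back off and make the first quarter turn.

Call:
carry_out --pt "0 0 0 0 1" --pt "0 0 0 0 1" --pt "0 0 0 0 1" --pt "0 0 0 0 1" --pt "0 0 0 0 1" --pt "0 0 0 0 1" --pt "0 0 0 0 1" --pt "0 0 0 0 1"

```text
t: 8.25
eef_pos: [0.5058, -0.0339, 0.1463]
eef_rot: [0.005, 0.809, 0.588, -0.002]
contact_force: [0.4, 0.1, -0.5]
grip_width: 0.417
finger_force: 45.5
```

Call:
carry_out --pt "0 -1.3 0 0 1" --pt "0 0 0 10 1" --pt "0 0 0 10 1" --pt "0 0 0 10 1" --pt "0 0 0 10 1" --pt "0 0 0 10 1" --pt "0 0 0 10 1" --pt "0 0 0 10 1"

```text
t: 9.25
eef_pos: [0.4926, -0.0297, 0.1462]
eef_rot: [0.005, 1.0, 0.015, 0.002]
contact_force: [-0.2, -0.1, -0.8]
grip_width: 0.425
finger_force: 45.3
```

Call:
carry_out --pt "0 0 0 10 1" --pt "0 0 0 9.5 1" --pt "0 0 0 0 1"

```text
t: 9.62
eef_pos: [0.4928, -0.0297, 0.1462]
eef_rot: [0.005, 0.988, -0.151, 0.003]
contact_force: [-0.2, 0.2, -0.7]
grip_width: 0.415
finger_force: 45.4
```

```bash
python3 -c "
from h import *
go([.4932,-.0296,.1465],-17.5)"
```

```text
t 9.62 p [ 0.4928 -0.0297  0.1462] yawx -17.4 tilt [ 0.004 -0.01  -1.   ] q [ 20.   8. -29.   1. -53.  52.] w 0.415 F 45.4
 shift cm (tool axes now): [ 0.04 -0.02 -0.03] roll 0.1
```

Call:
carry_out --pt "0 0 0 0 1" --pt "0 0 0 0 1" --pt "0 0 0 0 1" --pt "0 0 0 0 1" --pt "0 0 0 0 1" --pt "0 0 0 0 1" --pt "0 0 0 0 1" --pt "0 0 0 0 1"

```text
t: 10.62
eef_pos: [0.4934, -0.0299, 0.1462]
eef_rot: [0.005, 0.988, -0.152, 0.003]
contact_force: [-0.3, 0.1, -1.0]
grip_width: 0.415
finger_force: 45.4
```

Call:
carry_out --pt "0 0 0 10 1" --pt "0 0 0 10 1" --pt "0 0 0 10 1" --pt "0 0 0 10 1" --pt "0 0 0 10 1" --pt "0 0 0 10 1" --pt "0 0 0 10 1" --pt "0 0 0 10 1"

```text
t: 11.62
eef_pos: [0.4934, -0.0299, 0.1462]
eef_rot: [-0.002, -0.657, 0.754, -0.005]
contact_force: [0.1, 0.2, -1.1]
grip_width: 0.412
finger_force: 45.3
```

Call:
carry_out --pt "0 0 0 10 1" --pt "0 -0.7 0 0 1" --pt "0 -0.6 0 0 1" --pt "0 0 0 0 1"

```text
t: 12.12
eef_pos: [0.5063, -0.0339, 0.1461]
eef_rot: [-0.002, -0.592, 0.806, -0.005]
contact_force: [0.0, 0.0, -1.5]
grip_width: 0.414
finger_force: 45.4
```

```bash
python3 -c "
from h import *
go([.5056,-.0335,.1465],-107.5)
f=grab('scene'); cv2.imwrite('pics/s3.png',cv2.resize(f['pixels'][130:290,200:440,::-1],None,fx=3.3,fy=3.3))"
```

```text
t 12.12 p [ 0.5063 -0.0339  0.1461] yawx -107.4 tilt [ 0.004 -0.01  -1.   ] q [ 19.   9. -28.   1. -53. -37.] w 0.414 F 45.4
 shift cm (tool axes now): [-0.02  0.08 -0.04] roll 0.1
```

View pics/s3.png

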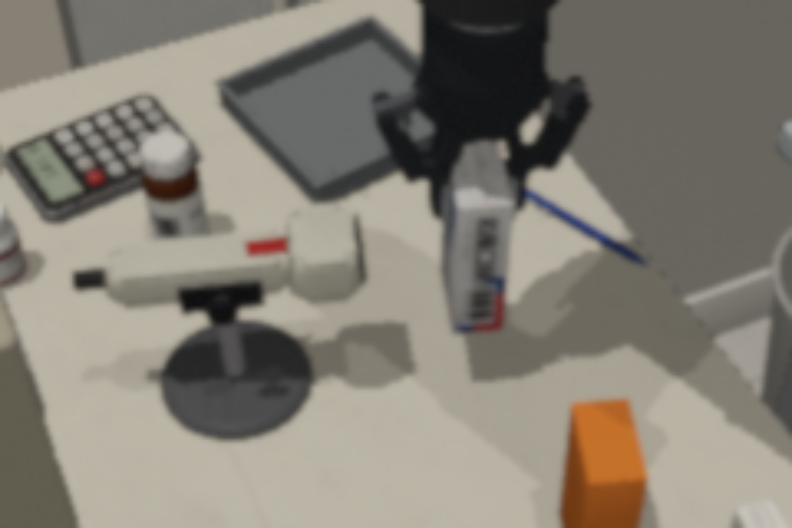

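The other broad side now faces the window, with the carton at (480,250) in the crop, square and clear of the head. I'll hold, back off and lift.

Call:
carry_out --pt "0 0 0 0 1" --pt "0 0 0 0 1" --pt "0 0 0 0 1" --pt "0 0 0 0 1" --pt "0 0 0 0 1" --pt "0 0 0 0 1" --pt "0 0 0 0 1" --pt "0 0 0 0 1"

```text
t: 13.18
eef_pos: [0.5058, -0.0338, 0.1463]
eef_rot: [-0.002, -0.591, 0.806, -0.005]
contact_force: [-0.4, 0.5, -1.1]
grip_width: 0.42
finger_force: 45.4
```

Call:
carry_out --pt "0 1.5 0 0 1" --pt "0 2 0 0 1" --pt "0 1.5 -1 0 1" --pt "0 0 -2 0 1" --pt "0 0 0 0 1"

```text
t: 13.8
eef_pos: [0.4587, -0.0179, 0.178]
eef_rot: [0.0, -0.592, 0.806, -0.006]
contact_force: [0.3, -0.8, -1.9]
grip_width: 0.417
finger_force: 45.5
```

```bash
python3 -c "
from h import *
go([.482,-.323,.176],-80)"
```

```text
t 13.8 p [ 0.4587 -0.0179  0.178 ] yawx -107.5 tilt [ 0.008 -0.009 -1.   ] q [ 23.   2. -31.   1. -57. -41.] w 0.417 F 45.5
 shift cm (tool axes now): [ 28.41 -11.37   0.5 ] roll -27.5
```

Call:
carry_out --pt "2 -0.8 0 0 1" --pt "4 -1.6 0 0 1" --pt "4 -1.6 0 0 1" --pt "4 -1.6 0 0 1" --pt "4 -1.6 0 0 1" --pt "4 -1.6 0 0 1" --pt "4 -1.6 0 0 1" --pt "2.4 -1 0 0 1"

```text
t: 14.8
eef_pos: [0.4809, -0.3252, 0.1785]
eef_rot: [-0.002, -0.591, 0.807, -0.005]
contact_force: [0.7, 0.6, -1.0]
grip_width: 0.416
finger_force: 45.4
```

Call:
carry_out --pt "0 0 0 0 1" --pt "0 0 3 0 1" --pt "0 0 3 0 1" --pt "0 0 0 0 1"

```text
t: 15.3
eef_pos: [0.4797, -0.3228, 0.117]
eef_rot: [-0.003, -0.591, 0.806, -0.003]
contact_force: [0.6, -0.9, 0.0]
grip_width: 0.413
finger_force: 45.4
```

```bash
python3 -c "
from h import *
go([.482,-.323,.0865],-107.5)
print(state()[0]['contact_force'])
f=grab('scene');P=cloud(f).reshape(-1,3)
q=P[(np.hypot(P[:,0]-.48,P[:,1]+.32)<.07)&(P[:,2]>.02)&(P[:,2]<.12)];print(np.percentile(q[:,2],[0,1,5]),np.median(q,0))
cv2.imwrite('pics/s4.png',cv2.resize(f['pixels'][60:220,200:440,::-1],None,fx=3.3,fy=3.3))"
```

```text
t 15.3 p [ 0.4797 -0.3228  0.117 ] yawx -107.5 tilt [-0.001 -0.009 -1.   ] q [-14.  17. -21.   1. -52.  -4.] w 0.413 F 45.4
 shift cm (tool axes now): [-0.08 -0.22  3.05] roll 0.0
[ 6.06175579e-01 -8.59259180e-01  9.42799827e-05]
[0.0360366  0.03712823 0.0407418 ] [ 0.49008038 -0.29385392  0.08060562]
```

View pics/s4.png

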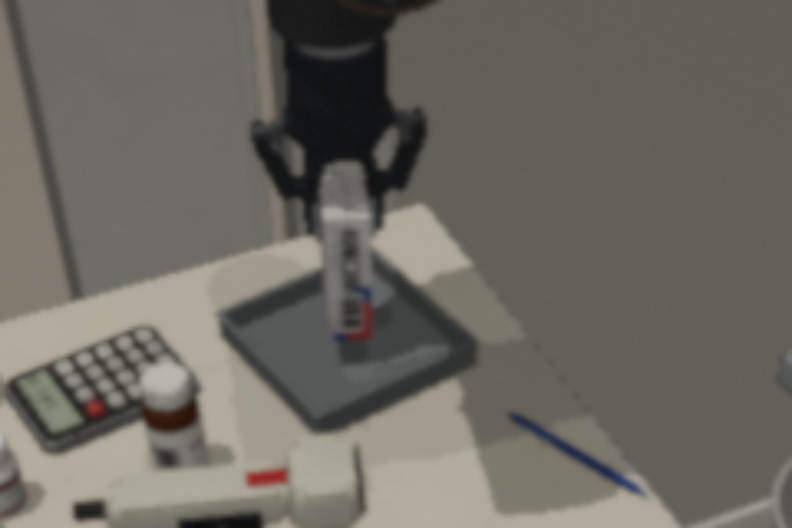

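The carton hangs at (345,265) in the crop, over the middle of the tray. Its foot is at about z 0.036, so there are about 3 cm to go.

Call:
carry_out --pt "0 0 1.5 0 1" --pt "0 0 0.8 0 1" --pt "0 0 0.3 0 1" --pt "0 0 0.2 0 1" --pt "0 0 0.1 0 1" --pt "0 0 0 0 1"

```text
t: 16.1
eef_pos: [0.4817, -0.3246, 0.0903]
eef_rot: [-0.001, -0.591, 0.806, -0.005]
contact_force: [-0.8, 0.5, -1.3]
grip_width: 0.413
finger_force: 45.5
```

Call:
carry_out --pt "0 0 0.1 0 1" --pt "0 0 0.1 0 1" --pt "0 0 0.1 0 1" --pt "0 0 0 0 1"

```text
t: 16.6
eef_pos: [0.4816, -0.3245, 0.0871]
eef_rot: [-0.002, -0.591, 0.806, -0.005]
contact_force: [-0.5, 0.2, -0.7]
grip_width: 0.415
finger_force: 45.5
```

Call:
carry_out --pt "0 0 0.1 0 1" --pt "0 0 0 0 1"

```text
t: 16.85
eef_pos: [0.4819, -0.3247, 0.0868]
eef_rot: [-0.002, -0.591, 0.806, -0.006]
contact_force: [-1.2, -1.5, 4.7]
grip_width: 0.415
finger_force: 45.5
```

Call:
carry_out --pt "0 0 0.1 0 1" --pt "0 0 0 0 1"

```text
t: 17.1
eef_pos: [0.4823, -0.325, 0.0865]
eef_rot: [-0.001, -0.592, 0.806, -0.006]
contact_force: [-2.2, 0.1, 10.1]
grip_width: 0.418
finger_force: 46.2
```

It has touched down: contact force rose to about 10 N. Now release.

Call:
carry_out --pt "0 0 -0.1 0 1" --pt "0 0 0 0 0.5" --pt "0 0 0 0 0.4" --pt "0 0 0 0 0.2" --pt "0 0 0 0 0" --pt "0 0 0 0 0" --pt "0 0 0 0 0" --pt "0 0 0 0 0" --grip_force 20

```text
t: 18.1
eef_pos: [0.4817, -0.3245, 0.0862]
eef_rot: [-0.002, -0.591, 0.806, -0.005]
contact_force: [-0.3, -0.8, 0.3]
grip_width: 1.006
finger_force: 0.0
```

Call:
carry_out --pt "0 0 -2 0 0" --pt "0 0 -4 0 0" --pt "0 0 -4 0 0" --pt "0 0 -4 0 0" --pt "0 0 0 0 0" --pt "0 0 0 0 0"

```text
t: 18.85
eef_pos: [0.4809, -0.3228, 0.2259]
eef_rot: [-0.001, -0.591, 0.806, -0.005]
contact_force: [-0.1, 0.7, -0.1]
grip_width: 1.0
finger_force: 0.0
```

```bash
python3 -c "
from h import *
go([.482,-.323,.25])
f=grab('scene');P=cloud(f).reshape(-1,3)
q=P[(np.hypot(P[:,0]-.48,P[:,1]+.32)<.07)&(P[:,2]>.115)&(P[:,2]<.135)];print(len(q),np.median(q,0),cv2.minAreaRect((q[:,:2]*1000).astype(np.float32)))
cv2.imwrite('pics/s5.png',f['pixels'][:,:,::-1])"
```

```text
t 18.85 p [ 0.4809 -0.3228  0.2259] yawx -107.5 tilt [ 0.004 -0.01  -1.   ] q [-14.  11. -13.   1. -65.  -4.] w 1.0 F 0.0
 shift cm (tool axes now): [ 0.   -0.13 -2.41] roll None
240 [ 0.48477316 -0.31686001  0.12538811] ((482.77374267578125, -323.71380615234375), (69.41242980957031, 35.65301513671875), 71.83358001708984)
```

View pics/s5.png

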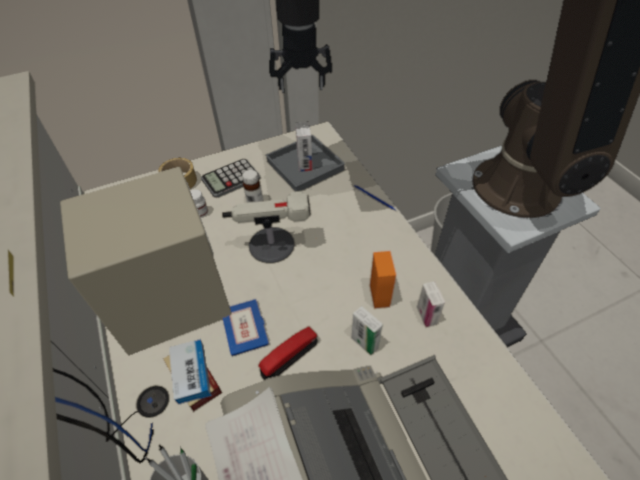

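The carton stands upright in the tray at (304,150), its top at z 0.125 and its centre at (0.483, -0.324). The gripper is clear above it, and the other items look unmoved.

```bash
python3 -c "
from workcell import r
print(r.job_done())"
```

```text
the job is handed in; nothing more can be done
None
```

I showed the tall carton's three sides to the scanner in order, set it down upright in the tray, released it, and handed the job in at about 19 s of the 58 s; no verdict came back.

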